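Check a rebuilt valve for sticking

ROBOT

A 6-joint arm with a two-finger parallel gripper is mounted at the origin on the work surface. World frame = base frame: x ahead of the robot, y to its left, z up, the work surface at z = 0. Lengths are in m, angles in rad, forces in N, time in s.
With the tool pointing down it reaches from about 0.275 to 0.85 m from the base axis. Payload 19 kg.
Tool frame: the origin (TCP) lies on the centre line of the jaws, within the pads' length; the fingertips stand 22 mm ahead of it and the grasp point (between the pads) lies 3 mm ahead of it; z points along the fingers, y is the line along which they close (so a half turn about z gives the same grasp; the last joint's range is limited). The gripper opens to 85 mm and grips with 20 to 120 N. Pads are 22 mm wide; open, the fingers measure 114 mm over their backs; the gripper's body (76 mm by 85 mm) begins 54 mm behind the grasp point. The pads swing forward as they close: fully open they stand 13 mm farther back than shut.
Start: joints at [1.081, 0.15, 1.437, -0, 1.554, -0.134], TCP at [0.2, 0.539, 0.253] pointing down, gripper open.
Joint ranges: [-2.8, 2.8], [-0.68, 2.1], [0.12, 2.68], [-1.39, 4.53], [0.16, 2.79], [-2.81, 2.81]. Speed limits (rad/s): [1.89, 1.89, 2.22, 3.01, 3.01, 3.01].

INTERFACE

Orientations are given as a unit quaternion [x, y, z, w].
In Python, from plant import state, cams, hand_in gives the robot as it stands.
- The arm moves only by the tool move_arm, never from a script. Its argument "moves" is a list of rows, each a list of 7 numbers: the shift along the tool's x, y, z in m, then the turn, a rotation vector about the tool's x, y, z in rad, then the finger opening in m, from 0 to 0.0854. A call has 1 to 10 rows; each row shifts and turns the commanded pose from where the row before left it, along the tool's axes as they then stand; what a row does not reach is not made up. A row lasts 1/10 s, in which the tool goes at most 50 mm and 8.59 degrees, less where a joint would pass 70% of its speed; a pose out of reach is approached as far as the arm can. A call with a gripper value outside its range is refused whole. The fingers move at their own pace and stop on an object; "force" is the grip in N (left out, the last holds). Time passes only in rows, so rows that do not move let the fingers close. It gives the time, the measured TCP pose, the force, the opening and the grip force at its end, in the units of the state.
- state(): the state, without advancing time (a new reading comes with each control period).
- cams.read_camera(name): name is "scene" or "top"; returns the picture (384x512x3 uint8, red, green, blue); there is no depth.
- cams.camera_info(name): a dict with "fx", "fy", "cx", "cy" (pixels), "extrinsics" (4x4, takes a point from camera to world coordinates). Camera axes: x right, y down, z forward; pixel columns grow to the right and rows downward; lengths in m; the calibration is good to about 2 mm. A picture is of the moment at which its call begins. camera_info takes no time and is no camera call.
- hand_in(): hands the job in; it is judged then, once.
The state is a dict: "time_s": time; "joints": joint angles; "dq": joint speeds; "joint_efforts": joint torques, N m; "ee_pos": TCP position; "tcp_rot": TCP orientation; "force": force on the tool from outside, world axes, zero at the start; "moment": the same for the moment, N m; "width": opening from 0.0 (shut) to 1.0 (fully open); "grip_force": force on a finger pad.
Only numpy, scipy, OpenCV 4.12 (cv2) and the standard library are available. Lean on these libraries where they do the work, as an engineer would, in place of code of your own. Each camera call takes 0.05 s, during which the arm holds its last target. There are 200 camera calls.

TASK

Three rebuilt compressor valves stand on the drain tray. Check that the one with the wide round head does not stick: with the fingertips gently press its head all the way down, hold it down for a good second, then let it spring back up and withdraw. Leave that valve standing where it is, do not lift or shift it, and do not touch the other two valves, the tray, the bearing ring or the compressor housing.

Things in the scene. Friction and masses are not known exactly. Their poses are not given: they have to be found in the camera images.
- wide_valve: the valve to check: loose, about 0.5 kg, round aluminium body 50 mm high, foot 64 mm across, dark collar 36 mm across, two pipe stubs at +y and -y (30 mm up, 36 mm from the axis). On it a brass plunger head 8 mm thick, top 76 mm above the foot. Its head is a wide flat disc, 36 mm across, covering the collar seen from above. Origin: centre of the foot's underside; z up along the valve's axis.
- wide_plunger (a joint): travel of the wide head in m: 0 up, 0.010 fully pressed down. Sprung: it starts to move at 1.5 N, is fully down at 5 N and comes up by itself. At the end of its travel it meets a rigid stop, where leaning on it (over 30 N) could damage the seat
- wide_top (a point): centre of the top face of the wide head; it moves down with it. Axes as the valve's
- pin_valve: a valve to leave alone: loose, about 0.5 kg, round aluminium body 50 mm high, foot 64 mm across, dark collar 36 mm across, two pipe stubs at +y and -y (30 mm up, 36 mm from the axis). On it a brass plunger head 8 mm thick, top 76 mm above the foot. Its head is a thin round pin, 11 mm across. Origin: centre of the foot's underside; z up along the valve's axis.
- square_valve: a valve to leave alone: loose, about 0.5 kg, round aluminium body 50 mm high, foot 64 mm across, dark collar 36 mm across, two pipe stubs at +y and -y (30 mm up, 36 mm from the axis). On it a brass plunger head 8 mm thick, top 76 mm above the foot. Its head is square, 21 x 21 mm. Origin: centre of the foot's underside; z up along the valve's axis.
- pin_plunger (a joint): travel of the pin head in m, 0 up, 0.010 down; to be left at 0
- square_plunger (a joint): travel of the square head in m, 0 up, 0.010 down; to be left at 0
- bearing: loose steel bearing ring lying on the far (+x) part of the tray, 62 mm outside, 40 mm bore, 18 mm high, 0.15 kg. Origin: centre of its underside
- tray: fixed shallow aluminium drain tray on the bench with dark perforations, 360 mm (its x) by 450 mm (its y), rim 18 mm high, floor 4 mm thick: the valves and the ring stand on the floor, 4 mm above the bench. Origin: centre of its underside, at bench height
- housing: open aluminium compressor housing standing upright on the bench to the right (-y) of the tray, 120 mm across, about 150 mm with lugs, a pipe stub reaching 80 mm from the axis, 150 mm high, 3 kg. Origin: centre of its underside

How it is judged:
By the outcome, as a careful person would: the job done as asked, in the order asked, and still so for the second after the job is handed in, with the robot touching nothing.
It also fails if it takes over 40 s, if anything falls off the work surface, if the arm or the gripper's body presses on something with over 40 N, if the wrist force passes 120 N, or if a joint passes its speed limit or range.

## Working session

There is one attempt and no reset: what is moved stays moved. The work goes in short steps, Python scripts to look and compute and a tool call to move; the robot and the scene stay as the last step left them, time stands still between calls to the robot, and variables do not carry over. Pictures are saved under pics/ and viewed, at most 10 in all, crops included, and the job is handed in when it is done.

Besides the shell and the picture viewer there is one more tool, called as name([rows], argument=value, ...), one row to a line, values as JSON. move_arm: Moves the arm, as the interface text tells. Its arguments: {"type":"object","properties":{"moves":{"type":"array"},"force":{"type":"number"}},"required":["moves"]}

```bash
mkdir -p pics; python3 - <<'E'
from plant import state,cams
import cv2
for n in("scene","top"):
    im=cams.read_camera(n); cv2.imwrite(f"pics/{n}0.png",im[:,:,::-1])
    print(n,cams.camera_info(n))
s=state();print({k:s[k] for k in("time_s","ee_pos","tcp_rot","force","width")})
E
```

```text
scene {'fx': 389.8896740280184, 'fy': 389.8896740280184, 'cx': 252.79954508591086, 'cy': 183.48056797426514, 'extrinsics': array([[ 0.33988027,  0.76572796, -0.54602389,  1.0780826 ],
       [ 0.94038519, -0.26896777,  0.20816348, -0.31159912],
       [ 0.01253377, -0.58422344, -0.81149607,  0.796138  ],
       [ 0.        ,  0.        ,  0.        ,  1.        ]])}
top {'fx': 461.94404299107117, 'fy': 461.94404299107117, 'cx': 252.65535291866846, 'cy': 186.02567236165183, 'extrinsics': array([[ 0.01529913, -0.9935255 ,  0.1125745 ,  0.48945718],
       [-0.99985941, -0.01442876,  0.00854221, -0.14785934],
       [-0.00686259, -0.11268936, -0.99360657,  1.05143282],
       [ 0.        ,  0.        ,  0.        ,  1.        ]])}
{'time_s': 0.1, 'ee_pos': array([0.20022488, 0.53880742, 0.25272437]), 'tcp_rot': array([ 1.76951313e-01,  9.84219447e-01, -5.36637010e-04, -1.59222253e-04]), 'force': array([ 0.20627104,  0.11777783, -0.0714551 ]), 'width': 1.0026928845846934}
```

View pics/scene0.png

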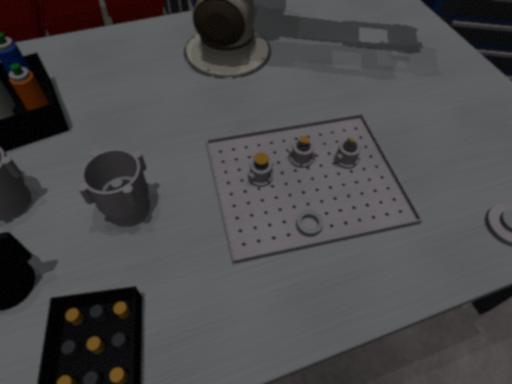

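View pics/top0.png

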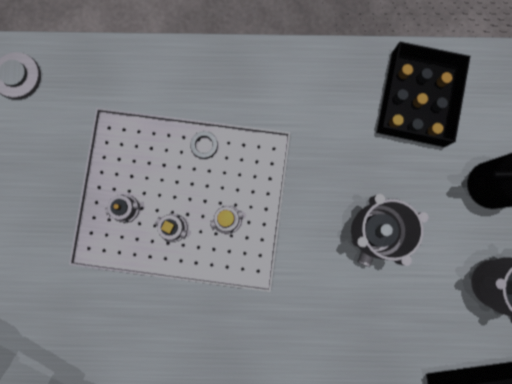

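The top view shows the wide brass disc at about (226,218), the square head at (168,227) and the pin at (117,207). In the scene view the wide head is at (261,160).

```bash
cat > h.py <<'E'
import numpy as np
from plant import cams
def ray(n,u,v,z):
    c=cams.camera_info(n);E=c["extrinsics"]
    d=E[:3,:3]@[(u-c["cx"])/c["fx"],(v-c["cy"])/c["fy"],1];o=E[:3,3]
    return o+d*(z-o[2])/d[2]
def proj(n,p):
    c=cams.camera_info(n);E=c["extrinsics"];q=E[:3,:3].T@(np.array(p)-E[:3,3])
    return c["cx"]+c["fx"]*q[0]/q[2],c["cy"]+c["fy"]*q[1]/q[2]
E
python3 - <<'E'
from h import *
import cv2
a=cv2.imread("pics/top0.png");b=cv2.imread("pics/scene0.png")
A=cv2.resize(a[185:245,95:255],(800,300),interpolation=cv2.INTER_CUBIC)
B=cv2.resize(b[125:195,235:375],(600,300),interpolation=cv2.INTER_CUBIC)
B=cv2.copyMakeBorder(B,0,0,0,200,0);cv2.imwrite("pics/crop.png",cv2.vconcat([A,B]))
for n,im,(u,v) in(("top",a,(226,218)),("scene",b,(261,160))):
    h=cv2.cvtColor(im,cv2.COLOR_BGR2HSV);m=cv2.inRange(h,(12,120,60),(35,255,255))
    k,l,st,c=cv2.connectedComponentsWithStats(m)
    i=min(range(1,k),key=lambda i:np.hypot(*(c[i]-(u,v))));print(n,c[i],st[i],ray(n,*c[i],.08 if n=="top" else .078))
for p in((168,227),(117,207)):print(ray("top",*p,.08))
E
```

```text
top [225.42162162 218.12432432] [218 211  16  15 185] [ 0.53083287 -0.08333932  0.08      ]
scene [261.         158.32258065] [255 153  13  12 124] [ 0.53192818 -0.08386842  0.078     ]
[0.51043497 0.03676142 0.08      ]
[0.55083154 0.14600253 0.08      ]
```

View pics/crop.png

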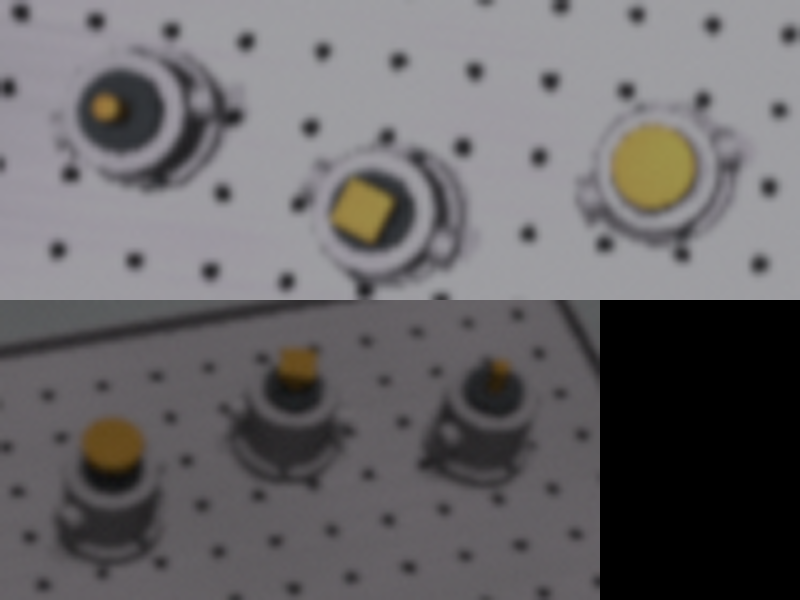

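The two cameras agree on the wide head at about (0.531, -0.0835, 0.08), and its 36 mm diameter matches the image. I'll shut the fingers and travel at height.

move_arm([
  [-0.022,-0.0195,0,0,0,0,0],
  [-0.022,-0.0195,0,0,0,0,0],
  [-0.022,-0.0195,0,0,0,0,0],
  [-0.022,-0.0195,0,0,0,0,0],
  [-0.022,-0.0195,0,0,0,0,0],
  [-0.022,-0.0195,0,0,0,0,0],
  [-0.022,-0.0195,0,0,0,0,0],
  [-0.022,-0.0195,0,0,0,0,0],
], force=20)

```text
time_s: 0.9
ee_pos: [0.3112, 0.3303, 0.2531]
tcp_rot: [0.177, 0.984, -0.0, -0.0]
force: [0.6, 0.8, 0.1]
width: 0.002
grip_force: 0.0
```

move_arm([
  [-0.022,-0.0195,0,0,0,0,0],
  [-0.022,-0.0195,0,0,0,0,0],
  [-0.022,-0.0195,0,0,0,0,0],
  [-0.022,-0.0195,0,0,0,0,0],
  [-0.022,-0.0195,0,0,0,0,0],
  [-0.022,-0.0195,0,0,0,0,0],
  [-0.022,-0.0195,0,0,0,0,0],
  [-0.022,-0.0195,0,0,0,0,0],
])

```text
time_s: 1.7
ee_pos: [0.4218, 0.1227, 0.2531]
tcp_rot: [0.177, 0.984, -0.0, -0.0]
force: [1.6, 0.6, 0.3]
width: 0.0
grip_force: 0.0
```

move_arm([
  [-0.022,-0.0195,0,0,0,0,0],
  [-0.022,-0.0195,0,0,0,0,0],
  [-0.022,-0.0195,0,0,0,0,0],
  [-0.022,-0.0195,0,0,0,0,0],
  [-0.022,-0.0195,0,0,0,0,0],
  [-0.022,-0.0195,0,0,0,0,0],
  [-0.022,-0.0195,0,0,0,0,0],
  [-0.022,-0.0195,0,0,0,0,0],
  [0,0,0,0,0,0,0],
])

```text
time_s: 2.6
ee_pos: [0.533, -0.0862, 0.2524]
tcp_rot: [0.178, 0.984, -0.0, -0.001]
force: [0.0, 0.2, -0.4]
width: 0.002
grip_force: 0.0
```

move_arm([
  [0.0025,0.002,0.015,0,0,0,0],
  [0,0,0.02,0,0,0,0],
  [0,0,0.02,0,0,0,0],
  [0,0,0.02,0,0,0,0],
  [0,0,0.02,0,0,0,0],
  [0,0,0.02,0,0,0,0],
  [0,0,0.01,0,0,0,0],
  [0,0,0.006,0,0,0,0],
  [0,0,0,0,0,0,0],
  [0,0,0,0,0,0,0],
])

```text
time_s: 3.6
ee_pos: [0.5309, -0.0809, 0.1231]
tcp_rot: [0.177, 0.984, -0.0, 0.0]
force: [0.6, -0.5, -0.5]
width: -0.003
grip_force: 0.0
```

```bash
python3 - <<'E'
from plant import state,cams
import cv2
im=cams.read_camera("scene")[:,:,::-1];t=cams.read_camera("top")[:,:,::-1]
B=cv2.resize(im[90:195,215:355],(400,300),interpolation=cv2.INTER_CUBIC)
T=cv2.resize(t[165:270,155:295],(400,300),interpolation=cv2.INTER_CUBIC)
cv2.imwrite("pics/c2.png",cv2.hconcat([B,T]))
s=state();print(s["ee_pos"],s["force"])
E
```

```text
[ 0.53092543 -0.08101134  0.12316791] [-0.06846986  0.02353707 -0.49596295]
```

View pics/c2.png

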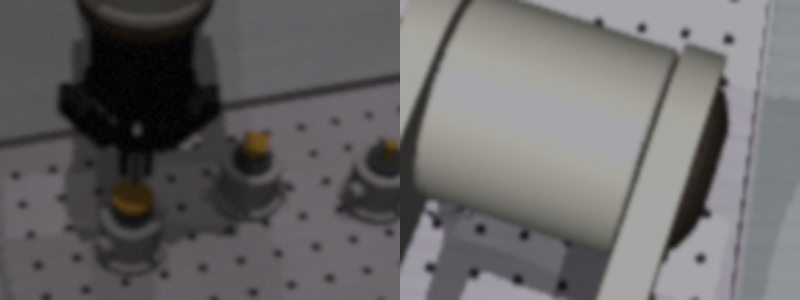

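The closed fingertips are just above the wide disc: tips at about (135,178) in the left crop, disc at (130,197). Neighbours are clear. Now I'll descend slowly.

move_arm([
  [-0.001,-0.002,0.005,0,0,0,0],
  [0,0,0.005,0,0,0,0],
  [0,0,0.005,0,0,0,0],
  [0,0,0.002,0,0,0,0],
  [0,0,0,0,0,0,0],
  [0,0,0,0,0,0,0],
])

```text
time_s: 4.3
ee_pos: [0.5308, -0.0831, 0.1054]
tcp_rot: [0.177, 0.984, -0.0, -0.0]
force: [-0.3, -0.7, 0.2]
width: 0.003
grip_force: 0.0
```

move_arm([
  [0,0,0.002,0,0,0,0],
  [0,0,0.002,0,0,0,0],
  [0,0,0.002,0,0,0,0],
  [0,0,0,0,0,0,0],
  [0,0,0,0,0,0,0],
])

```text
time_s: 4.8
ee_pos: [0.5309, -0.0832, 0.0994]
tcp_rot: [0.177, 0.984, -0.0, 0.0]
force: [1.2, 0.1, 2.1]
width: 0.001
grip_force: 1.1
```

move_arm([
  [0,0,0.001,0,0,0,0],
  [0,0,0.001,0,0,0,0],
  [0,0,0.001,0,0,0,0],
  [0,0,0.001,0,0,0,0],
  [0,0,0.001,0,0,0,0],
  [0,0,0,0,0,0,0],
])

```text
time_s: 5.4
ee_pos: [0.5309, -0.0832, 0.0943]
tcp_rot: [0.177, 0.984, -0.0, 0.0]
force: [1.4, 0.4, 3.5]
width: -0.003
grip_force: 2.0
```

move_arm([
  [0,0,0.001,0,0,0,0],
  [0,0,0.0005,0,0,0,0],
  [0,0,0,0,0,0,0],
])

```text
time_s: 5.7
ee_pos: [0.5309, -0.0832, 0.0928]
tcp_rot: [0.177, 0.984, -0.0, 0.0]
force: [2.0, 0.3, 3.5]
width: 0.002
grip_force: 2.3
```

Expected stop is near TCP z 0.092. I'll approach it in 0.5 mm steps until the force rises.

move_arm([
  [0,0,0.0005,0,0,0,0],
  [0,0,0,0,0,0,0],
])

```text
time_s: 5.9
ee_pos: [0.5309, -0.0832, 0.0923]
tcp_rot: [0.177, 0.984, -0.0, 0.0]
force: [2.8, -0.0, 4.8]
width: -0.001
grip_force: 2.4
```

move_arm([
  [0,0,0.0005,0,0,0,0],
  [0,0,0,0,0,0,0],
])

```text
time_s: 6.1
ee_pos: [0.5309, -0.0832, 0.092]
tcp_rot: [0.177, 0.984, -0.0, 0.0]
force: [0.7, 0.1, 7.4]
width: -0.003
grip_force: 3.4
```

move_arm([
  [0,0,0.0003,0,0,0,0],
  [0,0,0,0,0,0,0],
  [0,0,0,0,0,0,0],
])

```text
time_s: 6.4
ee_pos: [0.5309, -0.0832, 0.0919]
tcp_rot: [0.177, 0.984, -0.0, 0.0]
force: [-0.7, 0.8, 11.2]
width: 0.001
grip_force: 5.3
```

The force rose to 11 N with almost no further travel, so the head is on its stop. I'll hold it there.

move_arm([
  [0,0,0,0,0,0,0],
  [0,0,0,0,0,0,0],
  [0,0,0,0,0,0,0],
  [0,0,0,0,0,0,0],
  [0,0,0,0,0,0,0],
  [0,0,0,0,0,0,0],
  [0,0,0,0,0,0,0],
  [0,0,0,0,0,0,0],
  [0,0,0,0,0,0,0],
  [0,0,0,0,0,0,0],
])

```text
time_s: 7.4
ee_pos: [0.5309, -0.0832, 0.0919]
tcp_rot: [0.177, 0.984, -0.0, 0.0]
force: [0.1, 0.7, 10.0]
width: 0.002
grip_force: 5.3
```

move_arm([
  [0,0,0,0,0,0,0],
  [0,0,0,0,0,0,0],
  [0,0,0,0,0,0,0],
  [0,0,0,0,0,0,0],
  [0,0,0,0,0,0,0],
])

```text
time_s: 7.9
ee_pos: [0.5309, -0.0832, 0.0919]
tcp_rot: [0.177, 0.984, -0.0, 0.0]
force: [0.2, 0.9, 11.2]
width: 0.001
grip_force: 5.3
```

move_arm([
  [0,0,-0.002,0,0,0,0],
  [0,0,-0.002,0,0,0,0],
  [0,0,-0.002,0,0,0,0],
  [0,0,-0.002,0,0,0,0],
  [0,0,-0.002,0,0,0,0],
  [0,0,-0.004,0,0,0,0],
  [0,0,-0.01,0,0,0,0],
  [0,0,-0.02,0,0,0,0],
  [0,0,-0.02,0,0,0,0],
  [0,0,-0.02,0,0,0,0],
])

```text
time_s: 8.9
ee_pos: [0.5306, -0.0831, 0.1768]
tcp_rot: [0.177, 0.984, -0.0, -0.0]
force: [0.4, -0.1, 0.5]
width: 0.0
grip_force: 0.0
```

move_arm([
  [0,0,-0.02,0,0,0,0],
  [0,0,-0.02,0,0,0,0],
  [0,0,-0.02,0,0,0,0],
  [0.02,0.02,0,0,0,0,0],
  [0.025,0.02,0,0,0,0,0],
  [0.025,0.02,0,0,0,0,0],
  [0.025,0.02,0,0,0,0,0],
  [0.025,0.02,0,0,0,0,0],
  [0.025,0.02,0,0,0,0,0],
  [0.025,0.02,0,0,0,0,0],
])

```text
time_s: 9.9
ee_pos: [0.4192, 0.1082, 0.2361]
tcp_rot: [0.177, 0.984, -0.0, 0.0]
force: [0.6, 0.1, 0.3]
width: 0.0
grip_force: 0.0
```

move_arm([
  [0.025,0.02,0,0,0,0,0],
  [0.025,0.02,0,0,0,0,0],
  [0.025,0.02,0,0,0,0,0],
  [0.025,0.02,0,0,0,0,0],
  [0.025,0.02,0,0,0,0,0],
  [0.025,0.02,0,0,0,0,0],
  [0.025,0.02,0,0,0,0,0],
  [0.02,0.02,0,0,0,0,0],
  [0,0,0,0,0,0,0],
  [0,0,0,0,0,0,0],
])

```text
time_s: 10.9
ee_pos: [0.2928, 0.3253, 0.2358]
tcp_rot: [0.176, 0.984, -0.0, -0.0]
force: [-0.7, 0.0, 0.3]
width: 0.003
grip_force: 0.0
```

```bash
python3 - <<'E'
from h import *
from plant import state
import cv2
t=cams.read_camera("top")[:,:,::-1];b=cams.read_camera("scene")[:,:,::-1]
A=cv2.resize(t[185:245,95:255],(800,300),interpolation=cv2.INTER_CUBIC)
B=cv2.copyMakeBorder(cv2.resize(b[125:195,235:375],(600,300),interpolation=cv2.INTER_CUBIC),0,0,0,200,0)
cv2.imwrite("pics/c3.png",cv2.vconcat([A,B]))
for n,im,(u,v) in(("top",t,(226,218)),("scene",b,(261,160))):
    m=cv2.inRange(cv2.cvtColor(np.ascontiguousarray(im),cv2.COLOR_BGR2HSV),(12,120,60),(35,255,255))
    k,l,st,c=cv2.connectedComponentsWithStats(m);i=min(range(1,k),key=lambda i:np.hypot(*(c[i]-(u,v))));print(n,c[i],st[i])
s=state();print(s["time_s"],s["ee_pos"],s["force"])
E
```

```text
top [225.42162162 218.12432432] [218 211  16  15 185]
scene [260.91935484 158.35483871] [255 153  13  12 124]
11.0 [0.2933328  0.3247089  0.23571972] [ 0.41112413  0.18224871 -0.04681461]
```

View pics/c3.png

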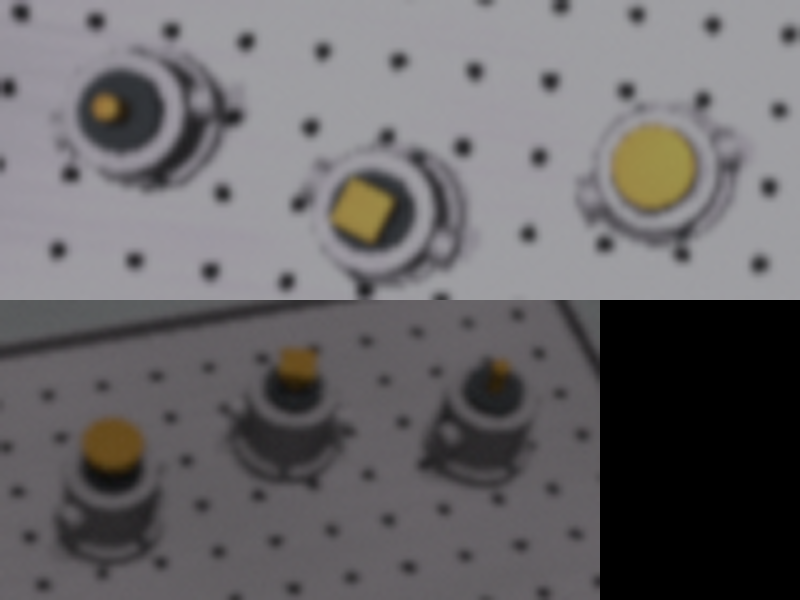

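The pictures match the ones from before the press: the wide head is back up at the same pixels (225,218) and (261,158), and the other valves are unmoved.

```bash
python3 -c "
from plant import hand_in
print(hand_in())"
```

```text
the job is handed in; nothing more can be done
None
```

The wide valve does not stick: I pressed its head down to the stop (about 11 N), held it for at least 1.5 s, and it sprang back up. The camera shows that valve and the other two where they were, and the job is handed in.

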